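Lock the tube reader and hold its recessed reset button

TASK

On the tube reader, first swing the blue keeper bar shut over the row of capped tubes until it clicks into its catch. Then take the orange stylus out of its stand, reach its thin steel tip down through the orange-ringed hole in the reader's top and press the red reset button fully down. Finish while still gripping the stylus and holding the button down, with the keeper bar still shut and the vial, carton and card stack left where they are.

Things in the scene. Friction and masses are not known exactly. Their poses are not given: they have to be found in the camera images.
- reader: Cream tube reader fixed to the bench, 240 (x) x 300 (y) x 85 mm high to its flat deck. Origin: centre of its underside; z up; front edge (blue stripe) at -x. On the deck, in its frame: six capped tubes along y through x = 30 mm, up to 22 mm above the deck; hinge post at (30, 80) mm, 40 mm high; catch post at (30, -100) mm, 34 mm high.
- keeper_hinge (a point): Point on the upright hinge axis of the keeper bar, at the mid-height of the bar, 30 mm above the reader's deck; at (30, 80, 115) mm in the reader's frame.
- keeper_knob (a point): Centre (half-way up) of the upright round black knob on the keeper bar: 14 mm diameter, 42 mm tall, standing on the bar 160 mm from the hinge axis. This point is 141 mm above the bench, 21 mm above the bar's top and 21 mm below the knob's top. The blue bar is 16 mm wide, 10 mm thick, its top 35 mm above the deck; it ends 27 mm beyond the knob.
- keeper (a joint): Keeper bar angle about its upright hinge, rad, 0 to 1.4. 0 = shut against its stop, bar along the reader's -y; at q it points along (-sin q, -cos q) in the reader's frame (open = towards the front); shuts counter-clockwise seen from above. Light friction keeps it where left. A sprung catch resists from 0.07 to 0.03 rad (3 to 4 N at the knob), then holds it at 0.
- reset_hole (a point): Centre of the round aperture in the reader's deck, level with the deck (85 mm above the bench); 14 mm diameter with a 2 mm chamfer, an orange ring of 30 mm round it. It goes straight down. Axes as the reader's. The red button's flat top (11 mm diameter) lies 22 mm below the deck when not pressed.
- reset_button (a joint): How far the red reset button in the hole is pressed down, m: 0 = up, 0.006 = fully down on its stop. Spring: 1.5 N to start moving, 4.5 N at the stop; it comes back up when let go.
- stylus_grip (a point): Middle of the stylus's round orange handle, on its axis, 90 mm above the tip. Handle 16 mm diameter, 70 mm long (35 mm either way), white band near its top. z of this frame runs from tip to handle. About 50 g. At the start it stands upright in the stand, this point 97 mm above the bench, the handle's shoulder resting on the stand's top.
- stylus_tip (a point): Tip of the stylus: end of a steel shaft of 7 mm diameter that sticks out 55 mm below the handle.
- stand: Fixed aluminium block, 60 x 60 x 62 mm high, that holds the stylus upright in a 10 mm hole through its middle. Origin: centre of its underside. The stylus must be lifted 55 mm to come out of it.
- strip_vial: Bystander: small black round vial with a white cap, 36 mm diameter, 75 mm tall. Origin: centre of its underside.
- carton: Bystander: open white carton, 110 x 170 x 50 mm, with an upright flap up to about 125 mm. Origin: centre of its underside.
- cards: Bystander: stack of yellow record cards, 120 x 170 x 22 mm. Origin: centre of its underside.

How it is judged:
By the outcome, as a careful person would: the job done as asked, in the order asked, and still so for the second after the job is handed in, while the arm keeps its last pose, push and grip.
It also fails if it takes over 54 s, if anything falls off the work surface, if the arm or the gripper's body presses on something with over 40 N, if the wrist force passes 120 N, or if a joint passes its speed limit or range.

ROBOT

A 6-joint arm with a two-finger parallel gripper is mounted at the origin on the work surface. World frame = base frame: x ahead of the robot, y to its left, z up, the work surface at z = 0. Lengths are in m, angles in rad, forces in N, time in s.
With the tool pointing down it reaches from about 0.325 to 0.85 m from the base axis. Payload 15.5 kg.
Tool frame: the origin (TCP) lies midway between the tips of the shut fingers; the grasp point (between the pads) lies 19 mm behind it (robot.grip_point_offset is the distance from the TCP to the grasp point, in m); z points along the fingers, y is the line along which they close (so a half turn about z gives the same grasp; the last joint's range is limited). The gripper opens to 91 mm and grips with 3 to 60 N. Pads are 32 mm wide; open, the fingers measure 118 mm over their backs; the gripper's body (76 mm by 178 mm) begins 60 mm behind the grasp point.
Start: joints at [1.091, 0.494, 1.345, -0, 1.302, -0.096], TCP at [0.235, 0.579, 0.192] pointing down, gripper open.
Joint ranges: [-2.91, 2.91], [-0.82, 2.16], [0.22, 2.67], [-1.22, 4.37], [0.12, 2.79], [-3.08, 3.08]. Speed limits (rad/s): [1.89, 1.89, 2.57, 3.01, 3.01, 3.01].

INTERFACE

Orientations are given as a rotation vector (axis times angle).
In Python, from cell import robot, cams, workorder gives the robot as it stands.
- The arm moves only by the shell command python3 -m handwheel 'ROWS' [FORCE]. ROWS is JSON, a list of rows, each a list of 5 numbers: the shift along the world's x, y, z in units of 0.2 m (1.0 is 0.2 m), then the turn about the world's z in units of pi/2 rad (1.0 is pi/2 rad), then the gripper command: -1 is fully open, 1 is shut, values between are in proportion. A call has 1 to 12 rows; each row is the pose to reach, as a shift and turn from the pose commanded when the call began; what a row does not reach only later rows make up. A row lasts 1/12 s, in which the tool goes at most 41.7 mm and 7.16 degrees, less where a joint would pass 70% of its speed; a pose out of reach is approached as far as the arm can. A call with a number of a shift or a turn outside -1 to 1 is refused whole. A call with a gripper value outside its range is refused whole. The fingers move at their own pace and stop on an object; FORCE is the grip in N (left out, the last holds). Time passes only in rows, so rows that repeat a pose let the fingers close. It gives the time, the measured TCP pose, the force, the opening and the grip force at its end, in the units of the state.
- robot.observe(): the state, without advancing time (a new reading comes with each control period).
- cams.get_image(name): name is "scene" or "side" or "wrist"; returns a dict with "img" (420x560x3 uint8, red, green, blue), "vertical_fov" (degrees; the focal length in pixels is half the picture's height over the tangent of half this angle, whatever the lens; pixels are square), "cx", "cy" (the principal point, pixels), "R" (3x3) and "t" (3): a world point X has camera coordinates R X + t. Camera axes: x right, y down, z forward; pixel columns grow to the right and rows downward; lengths in m; the calibration is good to about 2 mm. The wrist camera is an equidistant fisheye: a pixel r from the principal point sees the ray r / f radians off the axis. A picture is of the moment at which its call begins. There is no depth.
- workorder.finish_job(): hands the job in; it is judged then, once.
The state is a dict: "t": time; "joint_pos": joint angles; "joint_velocities": joint speeds; "joint_torque": joint torques, N m; "ee_pos": TCP position; "eef_rot": TCP orientation; "contact_force": force on the tool from outside, world axes, zero at the start; "torque": the same for the moment, N m; "finger_gap": finger opening in m; "grip_force": force on a finger pad.
Only numpy, scipy, OpenCV 4.12 (cv2) and the standard library are available. Lean on these libraries where they do the work, as an engineer would, in place of code of your own. Each camera call takes 0.05 s, during which the arm holds its last target. There are 200 camera calls.

## Working session

There is one attempt and no reset: what is moved stays moved. The work goes in short steps, Python scripts to look and compute and a shell command to move; the robot and the scene stay as the last step left them, time stands still between calls to the robot, and variables do not carry over. Pictures are saved under pics/ and viewed, at most 10 in all, crops included, and the job is handed in when it is done.

```bash
mkdir -p pics; ls
cat > h.py <<'E'
import numpy as np, cv2
from cell import robot, cams, workorder
def shot(n,fn=None):
    d=cams.get_image(n)
    if fn: cv2.imwrite('pics/'+fn,d['img'][:,:,::-1])
    d['f']=d['img'].shape[0]/2/np.tan(np.radians(d['vertical_fov'])/2); d['n']=n
    d['R']=np.array(d['R']);d['t']=np.array(d['t'])
    return d
def ray(d,u,v):
    x,y=u-d['cx'],v-d['cy']
    if d['n']=='wrist':
        r=np.hypot(x,y);th=r/d['f'];c=np.array([x/r*np.sin(th),y/r*np.sin(th),np.cos(th)]) if r>0 else np.array([0,0,1.])
    else: c=np.array([x/d['f'],y/d['f'],1.])
    w=d['R'].T@c
    return -d['R'].T@d['t'], w/np.linalg.norm(w)
def onz(d,u,v,z):
    o,w=ray(d,u,v); return o+w*(z-o[2])/w[2]
def tri(*rs):
    A=0;b=0
    for o,w in rs:
        P=np.eye(3)-np.outer(w,w);A=A+P;b=b+P@o
    X=np.linalg.solve(A,b)
    return X,[np.linalg.norm((np.eye(3)-np.outer(w,w))@(X-o)) for o,w in rs]
def proj(d,X):
    c=d['R']@X+d['t']
    if d['n']=='wrist':
        r=np.hypot(c[0],c[1]);th=np.arctan2(r,c[2]);return d['cx']+d['f']*th*c[0]/r,d['cy']+d['f']*th*c[1]/r
    return d['cx']+d['f']*c[0]/c[2],d['cy']+d['f']*c[1]/c[2]
E
python3 - <<'E'
from h import *
import pickle
D={n:shot(n) for n in('scene','side','wrist')}
pickle.dump(D,open('d0.pkl','wb'))
for n,d in D.items():
    print(n,d['f'],d['cx'],d['cy'],(-d['R'].T@d['t']).round(3))
    print(d['R'].round(2).tolist())
im=np.hstack([D['scene']['img'],D['side']['img']])
cv2.imwrite('pics/a.png',cv2.resize(np.vstack([D['scene']['img'],D['side']['img']]),None,fx=.71,fy=.71)[:,:,::-1])
cv2.imwrite('pics/scene.png',D['scene']['img'][:,:,::-1]);cv2.imwrite('pics/side.png',D['side']['img'][:,:,::-1]);cv2.imwrite('pics/w.png',D['wrist']['img'][:,:,::-1])
s=robot.observe();print(s)
E
```

```text
pics
scene 443.6973761012881 281.5932710353429 208.2226240545226 [1.222 0.323 1.038]
[[-0.26, 0.97, -0.01], [0.74, 0.19, -0.65], [-0.62, -0.17, -0.76]]
side 440.5871545500738 273.39383045391384 209.19218879550715 [ 0.273 -0.903  0.852]
[[0.98, -0.18, -0.02], [-0.12, -0.58, -0.8], [0.14, 0.79, -0.6]]
wrist 325.19226210127806 275.5763246600827 208.5854193556185 [0.174 0.604 0.385]
[[0.37, 0.93, -0.0], [0.9, -0.36, 0.24], [0.22, -0.09, -0.97]]
{'t': 0.15, 'joint_pos': array([ 1.09054326e+00,  4.94057315e-01,  1.34596304e+00, -5.85793742e-06,
        1.30252225e+00, -9.54852477e-02]), 'joint_velocities': array([-0.00174981,  0.0004939 , -0.00312584, -0.00043561,  0.0011614 ,
        0.00140429]), 'joint_torque': array([ 2.64560935e-03, -8.79202509e+01, -3.82051313e+01,  7.09374854e-02,
        5.02452033e-02, -4.52933205e-05]), 'ee_pos': array([0.23443672, 0.5790315 , 0.1910735 ]), 'eef_rot': array([-6.00617533e-01, -3.08337485e+00,  1.43317952e-03]), 'contact_force': array([ 0.34847932, -0.30942297,  0.26662449]), 'torque': array([ 0.00968795,  0.02917212, -0.00607668]), 'grip_force': 0.0, 'finger_gap': 0.09109443590996663}
```

View pics/scene.png

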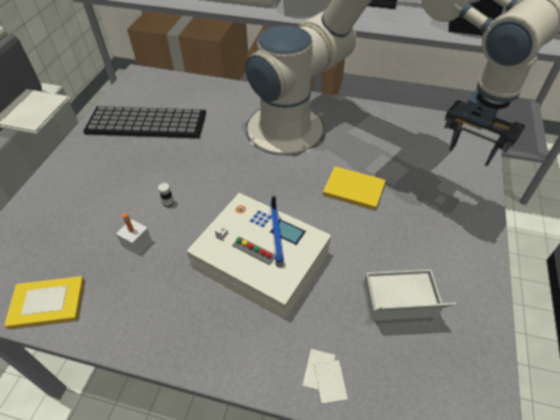

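View pics/side.png

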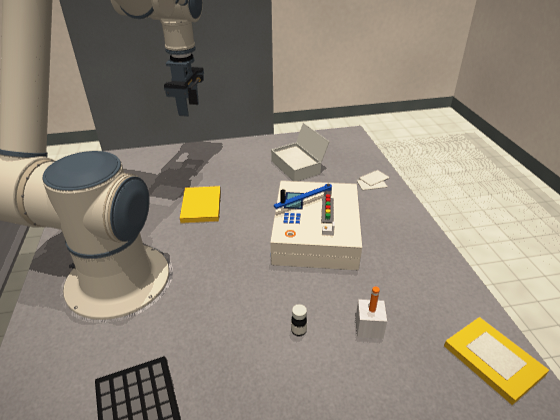

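Scene: the reader is around (260,250), with the ring at (240,209), the knob at (273,203), the hinge at (279,258) and the stylus at (127,222). Side: the ring is at (290,234), the knob at (283,196), the hinge at (328,188) and the stylus at (375,298).

Run:
```python
from h import *
import pickle
D=pickle.load(open('d0.pkl','rb'))
def blob(d,box,f):
    x0,y0,x1,y1=box;im=d['img'][y0:y1,x0:x1];h=cv2.cvtColor(im,cv2.COLOR_RGB2HSV).astype(int)
    m=f(h,im.astype(int)); ys,xs=np.nonzero(m);return xs+x0,ys+y0
orange=lambda h,i:(h[...,0]<16)&(h[...,1]>110)&(h[...,2]>90)
blue=lambda h,i:(h[...,0]>105)&(h[...,0]<130)&(h[...,1]>150)
black=lambda h,i:(h[...,2]<45)
S,I=D['scene'],D['side']
def cen(p): return (p[0].min()+p[0].max())/2,(p[1].min()+p[1].max())/2
a=blob(S,(230,200,250,217),orange);b=blob(I,(280,226,300,242),orange)
ca,cb=cen(a),cen(b);print('ring',ca,cb,len(a[0]),len(b[0]),tri(ray(S,*ca),ray(I,*cb)),onz(S,*ca,.085),onz(I,*cb,.085))
a=blob(S,(115,205,140,240),orange);b=blob(I,(360,280,390,315),orange)
for p in(a,b):print('sty',p[0].min(),p[0].max(),p[1].min(),p[1].max(),p[0].mean(),p[1].mean())
ca=(a[0].mean(),a[1].mean());cb=(b[0].mean(),b[1].mean());print(tri(ray(S,*ca),ray(I,*cb)))
a=blob(S,(264,192,284,215),black);b=blob(I,(276,186,290,206),black)
for p in(a,b):print('knob',p[0].min(),p[0].max(),p[1].min(),p[1].max(),p[0].mean(),p[1].mean())
ca=(a[0].mean(),a[1].mean());cb=(b[0].mean(),b[1].mean());print(tri(ray(S,*ca),ray(I,*cb)))
def pc(d,box):return cv2.resize(d['img'][box[1]:box[3],box[0]:box[2]],(400,400),interpolation=cv2.INTER_CUBIC)
cv2.imwrite('pics/c.png',np.hstack([pc(S,(190,180,290,280)),pc(I,(265,170,365,270))])[:,:,::-1])
```

```text
ring (np.float64(240.0), np.float64(209.5)) (np.float64(290.0), np.float64(233.0)) 24 43 (array([ 0.47346756, -0.00477585,  0.08599046]), [np.float64(0.0012102007504126476), np.float64(0.0012102007504126361)]) [ 0.47398978 -0.005571    0.085     ] [ 0.47294569 -0.00240428  0.085     ]
sty 122 132 213 231 127.19444444444444 221.18055555555554
sty 369 379 286 311 373.7065868263473 298.874251497006
(array([ 0.60301617, -0.28361014,  0.1013955 ]), [np.float64(0.00011983799494512524), np.float64(0.00011983799494525456)])
knob 272 274 198 207 273.25 202.29166666666666
knob 281 285 190 202 282.4901960784314 196.0
(array([0.47200021, 0.09278022, 0.14231767]), [np.float64(0.00044949854887488353), np.float64(0.00044949854887485117)])
```

View pics/c.png

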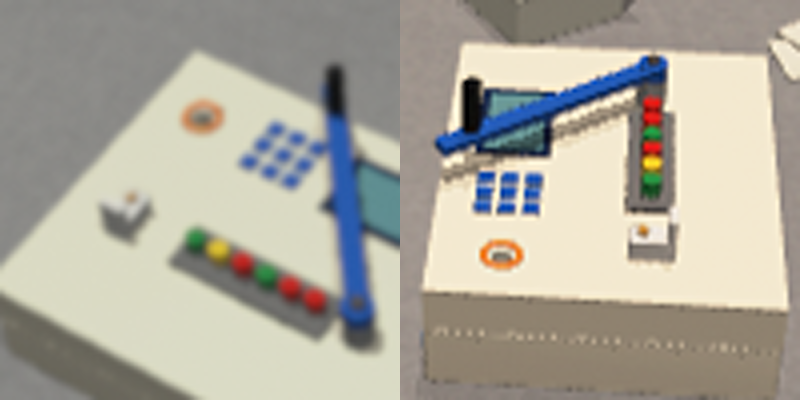

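The crops put the hinge top at scene (279.5,255) and side (328.5,186). The catch top is at scene (222,230) and side (327.5,227).

Run:
```python
from h import *
import pickle
D=pickle.load(open('d0.pkl','rb'));S,I=D['scene'],D['side']
H,e=tri(ray(S,279.5,255),ray(I,328.5,186));print('hinge',H,e)
C,e=tri(ray(S,222.2,230),ray(I,327.5,227));print('catch',C,e)
d=(H-C)[:2];print(np.linalg.norm(d)) 
yaw=np.arctan2(d[1],d[0])-np.pi/2;print('yaw',np.degrees(yaw))
R=np.array([[np.cos(yaw),-np.sin(yaw)],[np.sin(yaw),np.cos(yaw)]])
K=np.array([.472,.0928]);h=H[:2]
# refine: hole, knob length
k=R.T@(K-h);print('knob rel',k,np.hypot(*k),'q',np.arctan2(-k[0],-k[1]))
for f in(0,):
    print('hole in reader', R.T@(np.array([.4735,-.0048])-h)+[.03,.08])
q0=np.arctan2(-k[0],-k[1])
for q in np.linspace(q0,0,9):
    print(round(q,3),(h+.16*R@[-np.sin(q),-np.cos(q)]).round(4))
s=robot.observe();print(s['ee_pos'],s['t'])
```

```text
hinge [0.62097509 0.14818322 0.12111844] [np.float64(0.002108488454764643), np.float64(0.0021084884547647852)]
catch [ 0.57079025 -0.02194355  0.10595767] [np.float64(0.0008033346054349434), np.float64(0.0008033346054348089)]
0.17737428058688895
yaw -16.435266341066466
knob rel [-0.12721829 -0.09527006] 0.15893671060209175 q 0.9280182845885542
hole in reader [-0.06816543 -0.10845773]
0.928 [0.471  0.0924]
0.812 [0.4785 0.0754]
0.696 [0.4878 0.0594]
0.58 [0.499  0.0446]
0.464 [0.5118 0.0312]
0.348 [0.5261 0.0194]
0.232 [0.5416 0.0092]
0.116 [0.5582 0.001 ]
0.0 [ 0.5757 -0.0053]
[0.23443672 0.5790315  0.1910735 ] 0.15
```

```bash
python3 -m handwheel '[[0.3,-0.5,0.05,0.3,-1],[0.6,-1,0.05,0.6,-1],[0.6,-1,0.05,0.6,-1],[0.6,-1,0.05,0.6,-1],[0.6,-1,0.05,0.6,-1],[0.6,-1,0.05,0.6,-1],[0.6,-1,0.05,0.6,-1],[0.6,-1,0.05,0.6,-1],[0.6,-1,0.05,0.6,-1]]'
python3 -m handwheel '[[0.6,-1,0,0,-1],[0.6,-1,0,0,-1],[0.6,-1,0,0,-1],[0.6,-1,0,0,-1],[0.6,-1,0,0,-1],[0.6,-1,0,0,-1],[0.6,-1,0,0,-1],[0.6,-1,0,0,-1]]'
python3 - <<'E'
from h import *
d=shot('wrist','w1.png')
print(proj(d,np.array([.472,.0928,.162])),proj(d,np.array([.472,.0928,.12])),proj(d,np.array([.4735,-.0048,.085])), robot.observe()['eef_rot'])
import pickle;pickle.dump(d,open('w1.pkl','wb'))
E
```

```text
t: 0.9
ee_pos: [0.355, 0.3786, 0.2015]
eef_rot: [0.872, -3.018, 0.0]
contact_force: [-0.8, 0.3, 0.3]
finger_gap: 0.0912
grip_force: 0.0
t: 1.57
ee_pos: [0.475, 0.1787, 0.2013]
eef_rot: [0.857, -3.022, -0.0]
contact_force: [0.2, 1.2, -0.5]
finger_gap: 0.0913
grip_force: 0.0
(np.float64(179.31236744227039), np.float64(158.414060331292)) (np.float64(193.2189180141105), np.float64(154.2335505994556)) (np.float64(123.05256833383106), np.float64(106.44846714055902)) [ 8.59591912e-01 -3.02114420e+00 -4.81874244e-04]
```

View pics/w1.png

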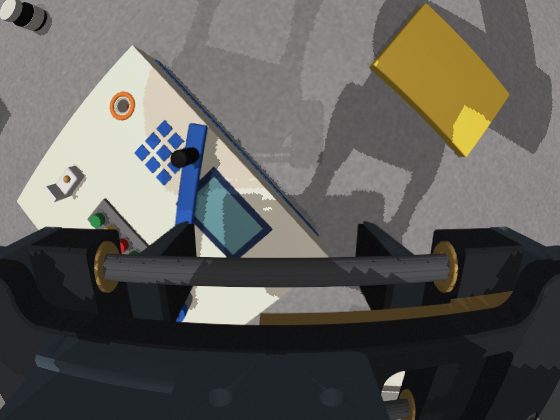

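The wrist view shows the knob top at (178,157) and the ring at (122,105). Both are within 1.5 px of prediction.

```bash
python3 -m handwheel '[[-0.01,-0.2,0,0,-1],[-0.018,-0.43,0,0,-1],[-0.018,-0.43,0,0,-1],[-0.018,-0.43,-0.1,0,-1],[-0.018,-0.43,-0.25,0,-1],[-0.018,-0.43,-0.36,0,-1],[-0.018,-0.43,-0.36,0,-1]]'
python3 -m handwheel '[[0,0,0,0,1],[0,0,0,0,1],[0,0,0,0,1],[0,0,0,0,1],[0,0,0,0,1],[0,0,0,0,1],[0,0,0,0,1],[0,0,0,0,1],[0,0,0,0,1],[0,0,0,0,1]]' 12
```

```text
t: 2.2
ee_pos: [0.4682, 0.0943, 0.1263]
eef_rot: [0.863, -3.015, -0.002]
contact_force: [-1.3, -0.7, -0.6]
finger_gap: 0.0909
grip_force: 0.0
t: 3.03
ee_pos: [0.471, 0.0933, 0.1295]
eef_rot: [0.865, -3.02, 0.0]
contact_force: [0.3, -0.3, 0.1]
finger_gap: 0.0274
grip_force: 0.0
```

```bash
python3 -m handwheel '[[0,0,0,0,1],[0,0,0,0,1],[0,0,0,0,1],[0,0,0,0,1]]' 12
```

```text
t: 3.37
ee_pos: [0.471, 0.0933, 0.1295]
eef_rot: [0.865, -3.02, 0.0]
contact_force: [-0.3, -0.5, -0.3]
finger_gap: 0.0134
grip_force: 12.0
```

```bash
python3 -m handwheel '[[0.018,-0.043,0,0.03,1],[0.038,-0.085,0,0.06,1],[0.06,-0.126,0,0.09,1],[0.084,-0.165,0,0.12,1],[0.112,-0.203,0,0.15,1],[0.14,-0.239,0,0.18,1],[0.171,-0.273,0,0.21,1],[0.204,-0.306,0,0.24,1],[0.24,-0.336,0,0.27,1],[0.276,-0.365,0,0.3,1],[0.314,-0.391,0,0.33,1],[0.353,-0.416,0,0.36,1]]'
python3 -m handwheel '[[0.04,-0.022,0,0.02,1],[0.083,-0.041,0,0.04,1],[0.127,-0.057,0,0.06,1],[0.17,-0.072,0,0.08,1],[0.17,-0.072,0,0.08,1]]'
```

```text
t: 4.37
ee_pos: [0.5414, 0.0096, 0.1294]
eef_rot: [1.675, -2.656, -0.001]
contact_force: [-2.1, -0.9, 2.8]
finger_gap: 0.0136
grip_force: 12.0
t: 4.78
ee_pos: [0.5771, -0.005, 0.1295]
eef_rot: [-1.838, 2.547, -0.002]
contact_force: [6.0, -3.7, 0.5]
finger_gap: 0.0133
grip_force: 12.0
```

```bash
python3 -m handwheel '[[0.01,-0.003,0,0,1],[0.02,-0.006,0,0,1],[0.02,-0.006,0,0,1],[0.02,-0.006,0,0,1]]'
python3 - <<'E'
from h import *
S=shot('scene');I=shot('side')
def pc(d,box):return cv2.resize(d['img'][box[1]:box[3],box[0]:box[2]],(400,400),interpolation=cv2.INTER_CUBIC)
cv2.imwrite('pics/c2.png',np.hstack([pc(S,(190,180,290,280)),pc(I,(265,150,365,250))])[:,:,::-1])
E
```

```text
t: 5.12
ee_pos: [0.5775, -0.0052, 0.1293]
eef_rot: [1.834, -2.548, -0.003]
contact_force: [-7.5, -1.7, 6.2]
finger_gap: 0.0134
grip_force: 12.0
```

View pics/c2.png

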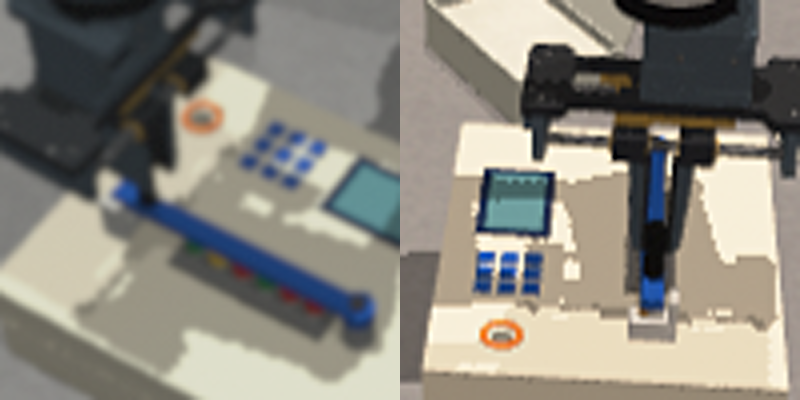

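The bar lies over the tubes and into the catch, and it holds against its stop: a 4 mm command moved it only 0.4 mm, at -7.5 N. I'll release and go to the stylus.

```bash
python3 -m handwheel '[[-0.018,0.005,0,0,-1],[-0.018,0.005,0,0,-1],[-0.018,0.005,0,0,-1],[-0.018,0.005,0,0,-1],[-0.018,0.005,0.1,0,-1],[-0.018,0.005,0.25,0,-1],[-0.018,0.005,0.45,0,-1],[-0.018,-0.2,0.45,0,-1],[0,-0.5,0.45,0,-1],[0.02,-0.9,0.45,0,-1],[0.02,-0.9,0.45,0,-1],[0.02,-0.9,0.45,0,-1]]'
python3 - <<'E'
from h import *
d=shot('wrist','w2.png');s=robot.observe();print(s['joint_pos'],s['ee_pos'])
print(proj(d,np.array([.603,-.2836,.132])),proj(d,np.array([.603,-.2836,.062])))
h=cv2.cvtColor(d['img'],cv2.COLOR_RGB2HSV);m=((h[...,0]<16)&(h[...,1]>110)&(h[...,2]>90)).astype(np.uint8)
n,l,st,c=cv2.connectedComponentsWithStats(m)
for i in range(1,n):
    if st[i,4]>60:print(st[i],c[i])
I=shot('side');S=shot('scene')
import pickle;pickle.dump((d,S,I),open('w2.pkl','wb'))
E
```

```text
t: 6.22
ee_pos: [0.5935, -0.1534, 0.2175]
eef_rot: [1.749, -2.571, 0.041]
contact_force: [0.0, -0.0, 0.1]
finger_gap: 0.0896
grip_force: 0.0
[-0.32604988  0.45567031  1.34010301 -0.04303873  1.34371277 -3.08147463] [ 0.59372284 -0.15443062  0.21709266]
(np.float64(211.56720113255602), np.float64(79.00152022740704)) (np.float64(224.24661579264853), np.float64(91.43793622848915))
[202  73  18  18 242] [210.4214876   81.14876033]
[211  82  18  17 151] [221.8410596   92.06622517]
```

View pics/w2.png

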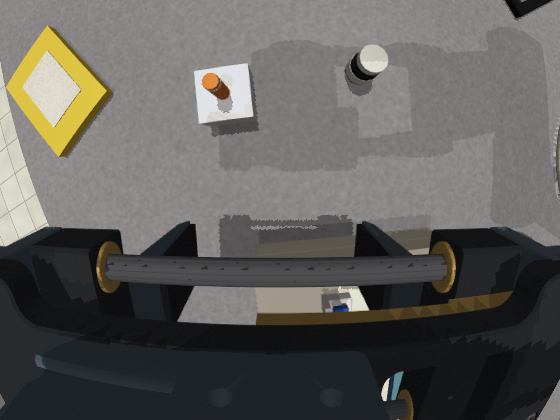

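The wrist view shows the stylus top at (210,79), against a predicted (211.6,79). The vial is at (368,65), well clear. Joint 6 is at its range end, so I'll turn back before anything else.

```bash
python3 -m handwheel '[[0,0,0,-0.08,-1],[0,0,0,-0.16,-1],[0,0,0,-0.32,-1],[0,0,0,-0.5,-1],[0,0,0,-0.7,-1],[0,0,0,-0.9,-1],[0,0,0,-0.9,-1],[0,0,0,-0.9,-1],[0,0,0,-0.9,-1],[0,0,0,-0.9,-1],[0,0,0,-0.9,-1],[0,0,0,-0.9,-1]]'
python3 -c "
from h import *
s=robot.observe();print(s['joint_pos'],s['ee_pos'])"
```

```text
t: 7.37
ee_pos: [0.5928, -0.1495, 0.2176]
eef_rot: [-0.344, -3.082, -0.002]
contact_force: [-0.0, 0.5, -0.3]
finger_gap: 0.0913
grip_force: 0.0
[-0.33983486  0.4736749   1.30696557 -0.00807194  1.40076393 -1.68682621] [ 0.59277794 -0.14952676  0.21755101]
```

```bash
python3 -m handwheel '[[0.01,-0.2,0,0,-1],[0.03,-0.4,0,0,-1],[0.051,-0.6,0,0,-1],[0.051,-0.67,0,0,-1],[0.051,-0.67,0,0,-1],[0.051,-0.67,0,0,-1],[0.051,-0.67,-0.15,0,-1],[0.051,-0.67,-0.3,0,-1],[0.051,-0.67,-0.45,0,-1],[0.051,-0.67,-0.6,0,-1],[0.051,-0.67,-0.68,0,-1],[0.051,-0.67,-0.68,0,-1]]'
python3 -m handwheel '[[0,0,0,0,1],[0,0,0,0,1],[0,0,0,0,1],[0,0,0,0,1],[0,0,0,0,1],[0,0,0,0,1],[0,0,0,0,1],[0,0,0,0,1],[0,0,0,0,1],[0,0,0,0,1],[0,0,0,0,1],[0,0,0,0,1]]' 25
python3 -m handwheel '[[0,0,0,0,1],[0,0,0,0,1],[0,0,0,0,1]]' 25
python3 - <<'E'
from h import *
I=shot('side');S=shot('scene');W=shot('wrist','w3.png')
def pc(d,box):return cv2.resize(d['img'][box[1]:box[3],box[0]:box[2]],(400,400),interpolation=cv2.INTER_CUBIC)
cv2.imwrite('pics/c3.png',np.hstack([pc(S,(80,170,180,270)),pc(I,(325,250,425,350))])[:,:,::-1])
E
```

```text
t: 8.37
ee_pos: [0.6012, -0.2818, 0.0781]
eef_rot: [-0.331, -3.078, -0.005]
contact_force: [-0.5, 0.4, -0.7]
finger_gap: 0.0912
grip_force: 0.0
t: 9.37
ee_pos: [0.6031, -0.2852, 0.0816]
eef_rot: [-0.335, -3.083, -0.001]
contact_force: [1.5, 4.4, 2.0]
finger_gap: 0.0154
grip_force: 25.0
t: 9.62
ee_pos: [0.6031, -0.2851, 0.0816]
eef_rot: [-0.335, -3.083, -0.001]
contact_force: [1.2, 4.0, 1.5]
finger_gap: 0.0154
grip_force: 25.0
```

View pics/c3.png

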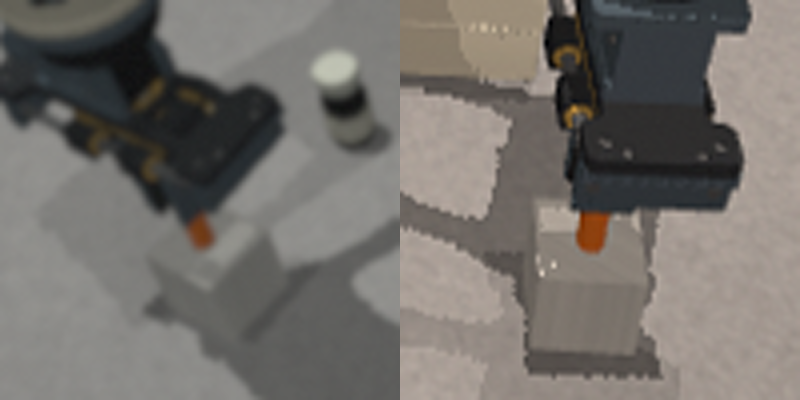

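The stylus is gripped: gap 15.4 mm, 25 N. I'll lift it and carry it near the hole.

```bash
python3 -m handwheel '[[0,0.003,0.04,0,1],[0,0.005,0.1,0,1],[0,0.005,0.2,0,1],[0,0.005,0.3,0,1],[0,0.005,0.4,0,1],[0,0.005,0.5,0,1],[0,0.005,0.6,0,1],[0,0.005,0.65,0,1],[0,0.005,0.65,0,1]]' 25
python3 -m handwheel '[[-0.07,0.15,0,0,1],[-0.14,0.3,0,0,1],[-0.21,0.45,0,0,1],[-0.28,0.6,0,0,1],[-0.35,0.75,0,0,1],[-0.42,0.9,0,0,1],[-0.46,1,0,0,1],[-0.46,1,0,0,1],[-0.46,1,0,0,1]]'
python3 -m handwheel '[[-0.09,0.2,0,0,1],[-0.19,0.4,0,0,1],[-0.19,0.4,0,0,1],[-0.19,0.4,-0.1,0,1],[-0.19,0.4,-0.1,0,1],[-0.19,0.4,-0.1,0,1]]'
python3 - <<'E'
from h import *
import pickle
I=shot('side');S=shot('scene');W=shot('wrist');s=robot.observe();print(s['ee_pos'],s['eef_rot'],s['joint_pos'])
pickle.dump((S,I,W,s),open('w4.pkl','wb'))
T=np.array([*s['ee_pos'][:2],s['ee_pos'][2]+.019-.09]);G=T+[0,0,.055]
for d in(S,I,W):print(proj(d,T),proj(d,G),proj(d,np.array([.4735,-.0048,.085])))
def pc(d,c,r=40):
    x,y=map(int,c);return cv2.resize(d['img'][y-r:y+r,x-r:x+r],(400,400),interpolation=cv2.INTER_NEAREST)
a,b=proj(S,T),proj(I,T);print(int(a[0])-40,int(a[1])-40,int(b[0])-40,int(b[1])-40)
cv2.imwrite('pics/c4.png',np.hstack([pc(S,a),pc(I,b)])[:,:,::-1])
E
```

```text
t: 10.52
ee_pos: [0.6042, -0.2853, 0.215]
eef_rot: [-0.336, -3.088, 0.003]
contact_force: [0.3, -0.1, -0.4]
finger_gap: 0.015
grip_force: 25.0
t: 11.27
ee_pos: [0.5104, -0.0836, 0.2112]
eef_rot: [-0.332, -3.083, -0.0]
contact_force: [-0.3, 0.1, -0.1]
finger_gap: 0.0151
grip_force: 25.0
t: 11.77
ee_pos: [0.4728, -0.005, 0.191]
eef_rot: [-0.336, -3.081, -0.0]
contact_force: [0.2, -0.4, 0.4]
finger_gap: 0.0152
grip_force: 25.0
[ 0.47368895 -0.00510165  0.1920528 ] [-3.36519370e-01 -3.08360248e+00 -3.56039832e-04] [-1.36229252e-01  3.02419216e-01  1.67231506e+00 -9.23107815e-04
  1.20653182e+00 -1.48927617e+00]
(np.float64(239.15339110292), np.float64(201.00299860205865)) (np.float64(237.47587785527656), np.float64(187.35510494748928)) (np.float64(240.31489109258052), np.float64(209.4237957567438))
(np.float64(290.5670907660078), np.float64(223.18056105694117)) (np.float64(290.7087087168198), np.float64(206.54653011934093)) (np.float64(290.3867503280321), np.float64(233.52755363537278))
(np.float64(276.4918390586219), np.float64(213.75424793604157)) (np.float64(276.34097867432916), np.float64(230.9736093500149)) (np.float64(276.8290794011252), np.float64(205.4536073384154))
199 161 250 183
```

View pics/c4.png

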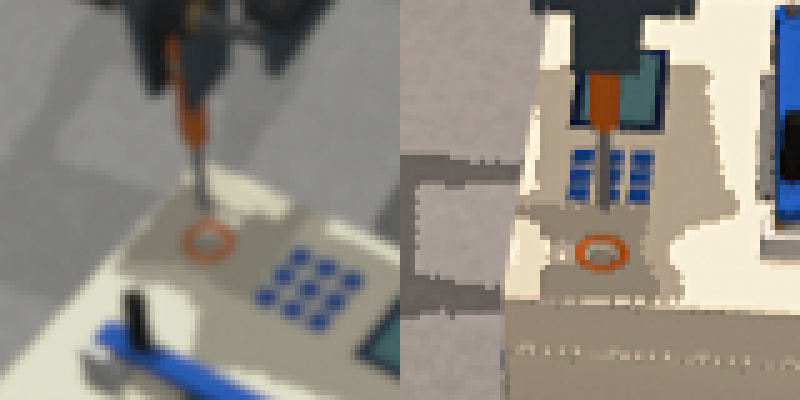

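The crop puts the tip at scene (239.5,202) and side (290.6,224.8), directly above the ring in both views. I'll triangulate the tip and ring in the same views.

Run:
```python
from h import *
import pickle
S,I,W,s=pickle.load(open('w4.pkl','rb'))
T,e=tri(ray(S,239.4,202.1),ray(I,290.4,224.8));print('tip',T,e)
c=[]
for d,b in((S,(230,203,251,218)),(I,(282,226,299,241))):
    h=cv2.cvtColor(d['img'],cv2.COLOR_RGB2HSV)[b[1]:b[3],b[0]:b[2]]
    m=((h[...,0]<18)&(h[...,1]>90)).astype(np.uint8);p=cv2.findNonZero(m)
    (x,y),ax,_=cv2.fitEllipse(cv2.convexHull(p));c.append((x+b[0],y+b[1]));print(c[-1],ax,len(p))
R,e=tri(ray(S,*c[0]),ray(I,*c[1]));print('ring',R,e, onz(S,*c[0],.085),onz(I,*c[1],.085))
# wrist view: ring & stylus
cv2.imwrite('pics/w4.png',W['img'][:,:,::-1])
```

```text
tip [ 0.47315287 -0.00511446  0.11571889] [np.float64(0.00013241592511416177), np.float64(0.00013241592511407122)]
(240.19457149505615, 208.93557453155518) (8.016531944274902, 10.357622146606445) 52
(290.0087604522705, 233.30712604522705) (7.813248157501221, 10.898916244506836) 53
ring [ 0.47253508 -0.00522632  0.08613658] [np.float64(0.00021274996702613834), np.float64(0.00021274996702601008)] [ 0.47186955 -0.00569791  0.085     ] [ 0.4726935  -0.00368156  0.085     ]
```

View pics/w4.png

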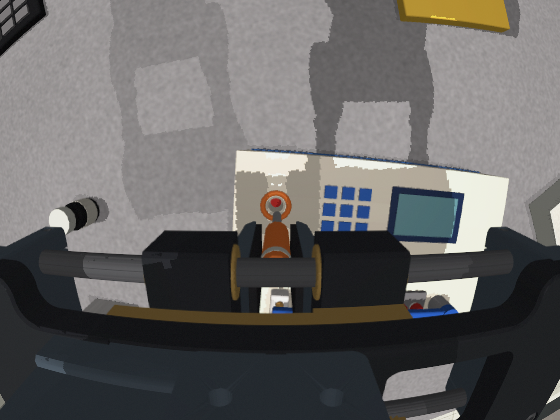

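The tip is within 1 mm of the hole axis: ring at wrist (276,205), tip at (276,215). I'll descend in stages and watch the force.

```bash
python3 -m handwheel '[[-0.002,0,0,0,1],[-0.002,0,-0.05,0,1],[-0.002,0,-0.1,0,1],[-0.002,0,-0.15,0,1],[-0.002,0,-0.19,0,1],[-0.002,0,-0.22,0,1],[-0.002,0,-0.25,0,1],[-0.002,0,-0.25,0,1],[-0.002,0,-0.25,0,1]]' 40
python3 -m handwheel '[[0,0,-0.015,0,1],[0,0,-0.03,0,1],[0,0,-0.04,0,1],[0,0,-0.05,0,1],[0,0,-0.05,0,1],[0,0,-0.05,0,1]]'
```

```text
t: 12.67
ee_pos: [0.4727, -0.0044, 0.1416]
eef_rot: [-0.335, -3.083, -0.001]
contact_force: [0.2, -0.7, 0.1]
finger_gap: 0.0154
grip_force: 40.0
t: 13.17
ee_pos: [0.4729, -0.0044, 0.1317]
eef_rot: [-0.335, -3.084, -0.001]
contact_force: [0.9, -0.3, 3.5]
finger_gap: 0.0154
grip_force: 40.0
```

```bash
python3 -m handwheel '[[0,0,-0.01,0,1],[0,0,-0.01,0,1],[0,0,-0.01,0,1]]'
python3 -m handwheel '[[0,0,-0.01,0,1],[0,0,-0.01,0,1],[0,0,-0.01,0,1]]'
python3 -m handwheel '[[0,0,-0.01,0,1],[0,0,-0.01,0,1],[0,0,-0.01,0,1]]'
```

```text
t: 13.42
ee_pos: [0.4738, -0.0046, 0.1307]
eef_rot: [-0.335, -3.086, -0.0]
contact_force: [-2.1, 0.1, 20.1]
finger_gap: 0.015
grip_force: 40.0
t: 13.67
ee_pos: [0.4748, -0.0045, 0.1296]
eef_rot: [-0.336, -3.088, -0.001]
contact_force: [-0.7, 2.0, 37.8]
finger_gap: 0.0151
grip_force: 40.1
t: 13.92
ee_pos: [0.4758, -0.0046, 0.1282]
eef_rot: [-0.336, -3.09, -0.001]
contact_force: [0.4, 1.3, 45.3]
finger_gap: 0.015
grip_force: 40.1
```

It is on the stop, at tip ≈57 mm, and the force is well above what's needed. I'll ease off.

```bash
python3 -m handwheel '[[0,0,0.006,0,1],[0,0,0.012,0,1],[0,0,0.012,0,1],[0,0,0.012,0,1]]'
```

```text
t: 14.25
ee_pos: [0.4744, -0.0044, 0.1293]
eef_rot: [-0.336, -3.087, -0.001]
contact_force: [1.3, 0.6, 20.9]
finger_gap: 0.0153
grip_force: 40.0
```

```bash
python3 -m handwheel '[[0,0,0.003,0,1],[0,0,0.003,0,1],[0,0,0.003,0,1],[0,0,0.003,0,1],[0,0,0.003,0,1],[0,0,0.003,0,1]]'
python3 - <<'E'
from h import *
S=shot('scene');I=shot('side')
cv2.imwrite('pics/f.png',np.hstack([cv2.resize(d['img'][b:b+200,a:a+200],(400,400),interpolation=cv2.INTER_CUBIC) for d,a,b in((S,120,140),(I,240,140))])[:,:,::-1])
E
```

```text
t: 14.75
ee_pos: [0.4741, -0.0044, 0.1296]
eef_rot: [-0.335, -3.086, -0.001]
contact_force: [1.0, 2.1, 14.1]
finger_gap: 0.0149
grip_force: 40.0
```

View pics/f.png

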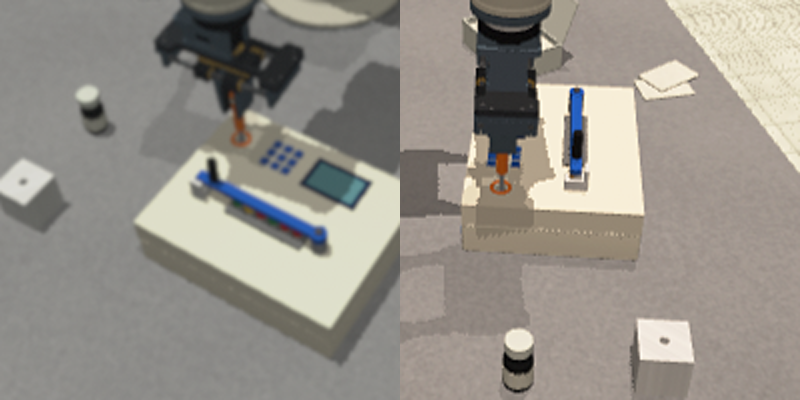

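The bar is shut into the catch, the stylus is down through the ring (crop (240,138) and (501,185)), and the vial is untouched. The push is 14 N, against the 4.5 N the stop needs.

```bash
python3 -c "
from cell import workorder
print(workorder.finish_job())"
```

```text
the job is handed in; nothing more can be done
None
```

I shut the keeper bar into its catch, then pressed the red reset button down onto its stop with the stylus, and handed the job in at about 15 s, still gripping the stylus and pushing with 14 N; the one doubt is that joint 6 briefly read -3.081 rad against its -3.08 limit before I turned it back.

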